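# Raise a router bit by three counted turns of the lift crank and lock it

### The job

Raise the router bit by exactly three full turns of the lift's crank, clockwise seen from above, counted from the point where the crank stops running slack and starts to bite (nothing shows the count). Then swing the lock lever fully home to keep the height. Do not squeeze or force the crank or the lever hard, and leave the things lying on the bench where they are.

Things in the scene. Friction and masses are not known exactly. Their poses are not given: they have to be found in the camera images.
- lift: router lift: an aluminium plate 230 (x) x 310 (y) x 12 mm fixed flat on the bench; origin at the centre of its underside, z up. It carries the crank on its -y half, the bit near the middle and the lock lever on its +y half; the crank's round grey drive housing is 60 mm across and its top is 46 mm above the bench
- crank_axis (a point): point on the crank's upright axis, 62 mm above the bench (local x 0, y -85 mm on the plate); it does not move. The crank arm is 8 mm thick, 22 mm wide, its top 58 mm above the bench; hub top 60 mm. It has no stop and stays where it is left. Turned back it is slack for about three quarters of a turn, then lowers the bit
- knob (a point): mid-height, on its axis, of the crank's wooden grip: upright cylinder 26 mm across, 64 to 108 mm above the bench, 55 mm from the crank axis, free to spin on its pin. Clockwise from above it runs slack (about 0.6 N at the grip) for an unknown 0.3 to 3.2 rad, then bites: it drives the lifting screw and needs a steady 8 N at the grip. A 10 N squeeze slips off at the bite; 20 to 35 N holds
- bit_tip (a point): centre of the router bit's top, 32 mm above the bench at the start; the drive raises it by 1.0 mm for each full turn of the crank past the bite
- lock_pivot (a point): upright pivot of the lock lever, 34 mm above the bench (local x 30, y 75 mm on the plate)
- lock_peg (a point): middle of the upright peg at the free end of the lock lever: 14 mm across, its top 69 mm above the bench, free above the lever (36 mm), 60 mm from the pivot; this point is 51 mm above the bench. The lever below it is 16 mm wide, 28 to 36 mm above the bench
- lock (a joint): angle of the lock lever in rad: 0 is open, pointing to the plate's -x (towards the robot); it grows clockwise from above to its stop at 1.5, locked, pointing to the plate's +y. It takes about 4 N at the peg and stays where it is left. On lever and crank, the squeeze of both fingers plus the push must stay under 110 N
- screwdriver: wood-handled screwdriver 200 mm long lying on the bench beside the plate; origin under its middle
- mallet: wooden mallet lying on the bench beside the plate, 255 mm long, 60 mm tall; origin under its middle
- spanner: flat spanner 170 mm long beyond the plate; origin under its middle

How it is judged:
By the outcome, as a careful person would: the job done as asked, in the order asked, and still so for the second after the job is handed in, with the robot touching nothing.
It also fails if it takes over 70 s, if anything falls off the work surface, if the arm or the gripper's body presses on something with over 40 N, if the wrist force passes 120 N, or if a joint passes its speed limit or range.

### The arm

A 7-joint arm with a two-finger parallel gripper is mounted at the origin on the work surface. World frame = base frame: x ahead of the robot, y to its left, z up, the work surface at z = 0. Lengths are in m, angles in degrees, forces in N, time in s.
With the tool pointing down it reaches from about 0.35 to 0.775 m from the base axis. Payload 3.1 kg.
Tool frame: the origin (TCP) lies on the centre line of the jaws, within the pads' length; the fingertips stand 17 mm ahead of it and the grasp point (between the pads) lies 2 mm behind it (robot.tip_reach is the distance from the TCP to the fingertips, in m); z points along the fingers, y is the line along which they close (so a half turn about z gives the same grasp; the last joint's range is limited). The gripper opens to 85 mm and grips with 20 to 120 N. Pads are 22 mm wide; open, the fingers measure 114 mm over their backs; the gripper's body (76 mm by 85 mm) begins 54 mm behind the grasp point. The pads swing forward as they close: fully open they stand 13 mm farther back than shut.
Start: joints at [-78.994, 17.813, 0.802, 86.603, -0.252, 75.585, -1.558], TCP at [0.127, 0.535, 0.248] pointing down, gripper open.
Joint ranges: [-154.91, 154.91], [-16.99, 109.72], [-72.82, 74.43], [7.12, 147.25], [-82.49, 262.49], [11.32, 116.49], [-174.64, 174.64]. Speed limits (degrees/s): [159.86, 159.86, 180, 180, 180, 180, 180].

### API

Orientations are given as [roll, pitch, yaw] about the fixed x, y, z axes, in that order (R = Rz(yaw) Ry(pitch) Rx(roll)).
In Python, from station import robot, fingers, vision, workorder, recognise gives the robot as it stands. Calls block until the motion is done:
- robot.move_to(position, orientation): joint-space move of the TCP to a pose.
- robot.line_to(position, orientation=None, velocity=0.15, f_stop=None): straight line of the TCP; orientation=None keeps the orientation; velocity is the mean speed in m/s. With f_stop (N) it stops when the force on the tool has changed by that much, and returns True; else False.
- robot.move_j(angles): joint-space move.
- fingers.gripper_to(opening, force=None): opening from 0.0 (shut) to 1.0 (fully open); force is the grip in N (None keeps the last); returns when the fingers have stopped.
- robot.pause(seconds).
- robot.inverse_kinematics(position, orientation): joint angles nearest the present ones, or None.
- vision.grab_frame(name): name is "side" or "top"; returns the picture (480x640x3 uint8, red, green, blue); there is no depth.
- vision.calibration(name): a dict with "mtx" (3x3 intrinsics, pixels), "k1" (the pictures are not rectified: a ray, as slopes to the right and down, at radius r is drawn at 1 + k1 r^2 times it, then the intrinsics apply), "extrinsics" (4x4, takes a point from world to camera coordinates). Camera axes: x right, y up, looking along -z (the intrinsics and any distortion apply to the point x, -y, -z); pixel columns grow to the right and rows downward; lengths in m; the calibration is good to about 2 mm. A picture is of the moment at which its call begins. calibration takes no time and is no camera call.
A pose or a line that the arm cannot do raises robot.PlanningError and nothing moves.
- workorder.close_job(): hands the job in; it is judged then, once.
Trained networks look in the newest picture that a camera, given by its name, has taken for a name from the list of things; names that differ only in an ending like _2 or _b are one class to them, and where a whole thing is asked for, a point or a joint stands for the part that bears it (a point fixed in the world has none). Each returns a list of dicts, best first, with "p" (0 to 1); they miss things now and then, are a little off and sometimes report something else, mostly with a low value. They report only what shows in the picture. A call takes as long as a camera call.
- recognise(label, camera): "rect" ([centre column, centre row, width, height] in pixels, round what is visible of it).
Readings, each from a call of its own:
- robot.current_time_s(): time.
- robot.current_joint_positions(): joint angles.
- robot.current_dq(): joint speeds.
- robot.current_joint_torque(): joint torques, N m.
- robot.current_tool_pos(): TCP position.
- robot.current_eef_rot(): TCP orientation.
- robot.current_contact_force(): force on the tool from outside, world axes, zero at the start.
- robot.current_torque(): the same for the moment, N m.
- robot.current_finger_gap(): opening from 0.0 (shut) to 1.0 (fully open).
- robot.current_gripper_force(): force on a finger pad.
Only numpy, scipy, OpenCV 4.12 (cv2) and the standard library are available. Lean on these libraries where they do the work, as an engineer would, in place of code of your own. Each camera call takes 0.05 s, during which the arm holds its last target. There are 200 camera calls.

## Working session

There is one attempt and no reset: what is moved stays moved. The work goes in short steps, each a Python script; the robot and the scene stay as the last script left them, time stands still between calls to the robot, and variables do not carry over. Pictures are saved under pics/ and viewed, at most 10 in all, crops included, and the job is handed in when it is done.

```bash
mkdir -p pics; ls; cat > h.py <<'E'
import numpy as np, cv2
from station import robot, fingers, vision, workorder, recognise
def pix(name,P):
    c=vision.calibration(name);E=np.array(c["extrinsics"]);p=E[:3,:3]@np.array(P)+E[:3,3]
    s=np.array([p[0],-p[1]])/-p[2];s=s*(1+c["k1"]*(s@s));K=np.array(c["mtx"]);return (K@[s[0],s[1],1])[:2]
def unpix(name,uv,z):
    from scipy.optimize import fsolve
    return fsolve(lambda q:pix(name,[q[0],q[1],z])-np.array(uv),[0.5,0.0])
def save(name,fn):
    im=vision.grab_frame(name);cv2.imwrite('pics/'+fn,cv2.cvtColor(im,cv2.COLOR_RGB2BGR));return im
E
python3 - <<'E'
from h import *
for c in("top","side"):
    save(c,c+'0.png')
    k=vision.calibration(c);E=np.array(k["extrinsics"]);print(c,k["mtx"],k["k1"],-E[:3,:3].T@E[:3,3])
    for n in("lift","knob","bit_tip","lock_peg","crank_axis","lock","screwdriver","mallet","spanner"):
        try: print(n,[(np.round(d["rect"]),round(d["p"],2)) for d in recognise(n,c)[:3]])
        except Exception as e: print(n,e)
E
```

```text
pics
top [[460.34527147   0.         318.41753655]
 [  0.         460.34527147 238.06214715]
 [  0.           0.           1.        ]] -0.04263068187619355 [0.52159711 0.04730924 0.90377638]
lift [(array([330., 267., 182., 149.]), 0.89)]
knob [(array([381., 280.,  19.,  14.]), 0.44)]
bit_tip [(array([180., 301.,  68., 145.]), 0.43)]
lock_peg [(array([287., 273.,  14.,  45.]), 0.61)]
crank_axis [(array([328., 265., 182., 155.]), 0.96)]
lock [(array([286., 271.,  14.,  41.]), 0.71)]
screwdriver [(array([453., 220.,  51.,  94.]), 0.58)]
mallet [(array([181., 302.,  72., 145.]), 0.87)]
spanner [(array([270., 190.,  88.,  33.]), 0.89), (array([328., 266., 182., 146.]), 0.25)]
side [[507.57432974   0.         315.48196295]
 [  0.         507.57432974 239.75730219]
 [  0.           0.           1.        ]] -0.12340313746792314 [ 0.06039802 -0.58726655  0.81846581]
lift [(array([311., 282., 167., 117.]), 0.56)]
knob []
bit_tip []
lock_peg [(array([284., 250.,  27.,  18.]), 0.63)]
crank_axis [(array([312., 280., 175., 120.]), 0.85)]
lock [(array([285., 251.,  31.,  19.]), 0.61), (array([224., 219.,  94.,  78.]), 0.24)]
screwdriver [(array([420., 319.,  29.,  74.]), 0.61)]
mallet [(array([224., 220.,  97.,  75.]), 0.72), (array([284., 251.,  28.,  20.]), 0.2)]
spanner [(array([226., 221.,  96.,  72.]), 0.75), (array([326., 222.,  64.,  32.]), 0.68)]
```

View pics/top0.png

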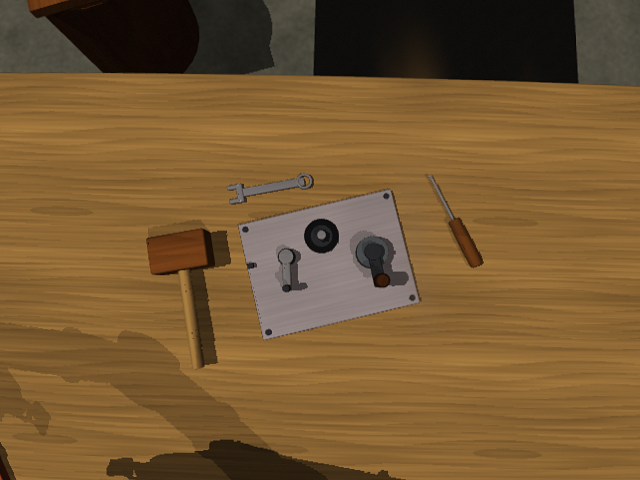

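View pics/side0.png

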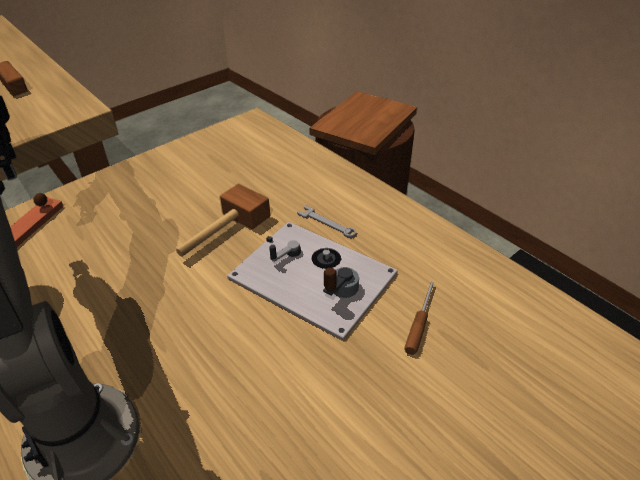

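```bash
cat > pose.py <<'E'
from h import *
from scipy.optimize import least_squares
im=cv2.imread('pics/top0.png')
g=cv2.cvtColor(im,cv2.COLOR_BGR2GRAY)
c0=np.array([[239,225],[391,190],[420,301],[264,339]],np.float32).reshape(-1,1,2)
c=cv2.cornerSubPix(g,c0.copy(),(5,5),(-1,-1),(3,50,.01)).reshape(-1,2)
loc=np.array([[.115,.155],[.115,-.155],[-.115,-.155],[-.115,.155]])
W=np.array([unpix("top",u,.012) for u in c])
def R(a):return np.array([[np.cos(a),-np.sin(a)],[np.sin(a),np.cos(a)]])
r=least_squares(lambda q:((loc@R(q[2]).T+q[:2])-W).ravel(),[.5,.05,.2])
T=lambda l:R(r.x[2])@np.array(l)+r.x[:2]
E
python3 - <<'E'
from pose import *
print(c,r.x,np.degrees(r.x[2]),r.fun.reshape(-1,2)*1000)
ax=T([0,-.085]);pv=T([.03,.075]);print("axis",ax,"pivot",pv,"peg0",T([-.03,.075]))
for n in("top","side"):print(n,"axis",pix(n,[*ax,.06]),"peg",pix(n,[*T([-.03,.075]),.069]),"bit",pix(n,[*T([0,0]),.03]), [pix(n,[*T(l),.012]) for l in loc])
k=unpix("top",[382,280],.108);print("knob top",k,k-ax,np.linalg.norm(k-ax),np.degrees(np.arctan2(*(k-ax)[::-1])))
print(robot.current_eef_rot(),robot.current_tool_pos(),robot.current_time_s())
a=cv2.resize(im[215:315,345:425],None,fx=5,fy=5,interpolation=cv2.INTER_CUBIC)
s=cv2.imread('pics/side0.png');b=cv2.resize(s[225:325,300:372],None,fx=5,fy=5,interpolation=cv2.INTER_CUBIC)
for (i,n,o) in((a,"top",(345,215)),(b,"side",(300,225))):
    for P in ([*ax,.06],[*k,.108],[*k,.064]):
        u=(pix(n,P)-o)*5+2; cv2.circle(i,tuple(int(v) for v in u),4,(0,255,0),-1)
cv2.imwrite('pics/crop.png',np.hstack([a,b]))
E
```

```text
[[240.58669 227.84142]
 [390.77222 193.46242]
 [417.2277  297.25726]
 [265.96722 335.73935]] [0.56609561 0.03533608 0.2635198 ] 15.09857238076708 [[ 6.52162717  5.53844281]
 [11.58496895 -0.934393  ]
 [-9.02773389 -7.77135301]
 [-9.07886223  3.16730319]]
axis [ 0.58823645 -0.04672964] pivot [0.57552395 0.11556143] peg0 [0.5175952 0.0999326]
top axis [374.06373204 250.767296  ] peg [292.75485619 287.31355905] bit [328.86850986 262.48831836] [array([237.91972877, 224.46822057]), array([391.29816737, 187.69361313]), array([421.22938567, 302.08117093]), array([264.14226236, 340.49994052])]
side axis [345.11208964 271.79520876] peg [275.97359301 248.11829192] bit [312.19199567 266.21146154] [array([287.7848239, 220.4383629]), array([398.0172725 , 268.90514012]), array([343.50947827, 337.19496587]), array([226.22049943, 274.78092184])]
knob top [ 0.53432907 -0.05578538] [-0.05390738 -0.00905574] 0.054662706325887496 -170.46409191834704
[ 1.79999211e+02 -2.41740643e-03  1.66607088e+02] [0.12737062 0.53506235 0.24830084] 1.0
```

View pics/crop.png

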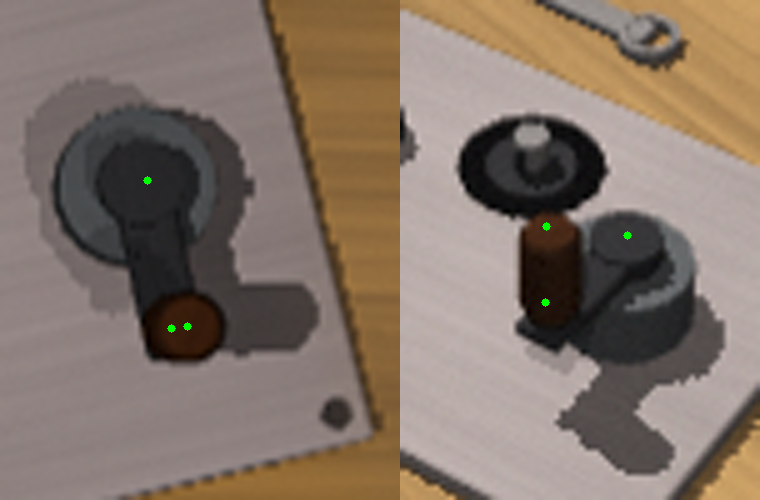

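```bash
cat > pose.py <<'E'
from h import *
im=cv2.imread('pics/top0.png')
hsv=cv2.cvtColor(im,cv2.COLOR_BGR2HSV)
m=((hsv[...,1]<70)&(hsv[...,2]>60)).astype(np.uint8);m[:185]=0;m[345:]=0;m[:,:233]=0;m[:,425:]=0
m=cv2.morphologyEx(m,cv2.MORPH_OPEN,np.ones((5,5)))
n,l,s,_=cv2.connectedComponentsWithStats(m);m=(l==1+np.argmax(s[1:,4])).astype(np.uint8)
h=cv2.convexHull(max(cv2.findContours(m,0,2)[0],key=cv2.contourArea)).reshape(-1,2)
W=np.array([unpix("top",u,.012) for u in h])
(cx,cy),(w,hh),a=cv2.minAreaRect((W*1000).astype(np.float32))
a=np.radians((a+45)%90-45)
def R(a):return np.array([[np.cos(a),-np.sin(a)],[np.sin(a),np.cos(a)]])
T=lambda l:R(a)@np.array(l)+np.array([cx,cy])/1000
E
python3 - <<'E'
from pose import *
print(cx,cy,w,hh,np.degrees(a))
ax=T([0,-.085]);pv=T([.03,.075]);print("axis",ax,"pivot",pv,"peg0",T([-.03,.075]))
hub=unpix("top",[374.4,249.6],.06);k=unpix("top",[382.2,280.3],.108);pg=unpix("top",[286.5,288],.069);print("hub",hub,"knob",k,k-ax,np.linalg.norm(k-ax),"peg",pg)
for n in("top","side"):
  print(n,pix(n,[*ax,.06]),pix(n,[*pv,.036]),pix(n,[*T([-.03,.075]),.069]),pix(n,[*T([0,0]),.032]))
print(pix("side",[*k,.108]))
E
```

```text
565.89306640625 37.261505126953125 228.6177978515625 307.86260986328125 14.894596099853516
axis [ 0.58774161 -0.04488252] pivot [0.57560695 0.11745278] peg0 [0.51762293 0.10203028]
hub [ 0.59040269 -0.04731683] knob [ 0.53382299 -0.05613669] [-0.05391861 -0.01125417] 0.05508060537073059 peg [0.51605638 0.11118827]
top [373.05472624 251.01018159] [285.57411473 256.15511459] [291.59466592 287.26655103] [327.86502831 262.51539224]
side [344.34283455 271.43620509] [292.39850115 243.63006558] [275.40830597 247.62628726] [311.54610276 265.14886478]
[328.78535633 270.05459135]
```

```bash
python3 - <<'E'
from h import *
k=[.534,-.0561]
for y in(191-360,11,166.6):
    print(y,robot.inverse_kinematics([*k,.088],[180,0,y]))
q=robot.inverse_kinematics([*k,.088],[180,0,-169]); y=-169
if q is None or abs(q[6])>150: y=11
robot.move_to([*k,.20],[180,0,y])
print(robot.line_to([*k,.089],velocity=.12,f_stop=6),robot.current_tool_pos())
print(fingers.gripper_to(0.0,force=28))
print(robot.current_tool_pos(),robot.current_eef_rot(),robot.current_finger_gap(),robot.current_gripper_force(),robot.current_contact_force(),robot.current_time_s())
save("top","g.png")
E
```

```text
-169 [-28.28311107  30.1605986   44.47560192 102.32953914 -24.62014455
  57.6654219  126.81810467]
11 [-36.10635776  35.28161852  57.50041721 102.57893587 -33.74699207
  61.27071384 -45.27110095]
166.6 [-32.93791829  32.8088811   51.9374075  102.48142844 -29.6836909
  59.48206419 106.83167169]
False [ 0.5347204  -0.05632242  0.08977588]
False
[ 0.53417223 -0.05618808  0.08932091] [-1.79996228e+02  2.72084465e-02 -1.69003564e+02] 0.29907469797885067 29.110548198223114 [-1.01369327  0.97393613  2.38097685] 5.2
```

```bash
cat > turn.py <<'E'
from h import *
import json
def state(C):
    p=np.array(robot.current_tool_pos());f=np.array(robot.current_contact_force())
    d=p[:2]-C;th=np.arctan2(d[1],d[0]);er=np.array([np.cos(th),np.sin(th)]);et=np.array([np.sin(th),-np.cos(th)]) # et: clockwise
    return p,th,np.hypot(*d),f[:2]@er,f[:2]@et,f[2]
def goto(C,th,r=.055,v=.08,z=.089,fs=None):
    return robot.line_to([C[0]+r*np.cos(th),C[1]+r*np.sin(th),z],velocity=v,f_stop=fs)
E
python3 - <<'E'
from turn import *
C=np.array([.589,-.046]);p,th,r,*_=state(C);r0=r
print(np.degrees(th),r)
L=[]
for i in range(1,12):
    s=goto(C,th-i*np.radians(6),.0553,.06,fs=6)
    p,t,r,fr,ft,fz=state(C);L.append([*p[:2],fr,ft])
    print(i,s,round(np.degrees(t),1),round(r*1e3,2),"fr %.1f ft %.1f fz %.1f"%(fr,ft,fz),round(robot.current_time_s(),2))
    if s or ft<-4.5:break
json.dump(L,open('log1.json','w'))
E
```

```text
-169.48498728324796 0.05573909579805503
1 False -176.4 55.8 fr 2.1 ft 0.2 fz 5.5 5.5
2 False 176.9 55.84 fr 3.5 ft 1.0 fz 6.5 5.75
3 False 170.4 55.9 fr 4.0 ft 0.8 fz 5.9 6.0
4 False 164.0 55.92 fr 3.0 ft 0.9 fz 5.5 6.25
5 False 157.8 55.95 fr 1.1 ft 1.0 fz 5.5 6.5
6 False 151.7 56.01 fr 2.7 ft 1.0 fz 6.5 6.75
7 False 145.7 56.02 fr 2.7 ft 0.4 fz 5.6 7.0
8 False 140.3 56.02 fr 2.1 ft -0.3 fz 6.2 7.25
9 False 134.7 56.0 fr 2.4 ft 0.8 fz 5.5 7.5
10 False 129.2 55.94 fr 2.0 ft -0.2 fz 6.1 7.75
11 False 123.4 55.9 fr 2.0 ft -0.0 fz 4.4 8.0
```

```bash
python3 - <<'E'
from turn import *
C=np.array([.589,-.046]);th=np.radians(-169.485);L=json.load(open('log1.json'))
for i in range(12,36):
    s=goto(C,th-i*np.radians(6),.0553,.06,fs=6)
    p,t,r,fr,ft,fz=state(C);L.append([*p[:2],fr,ft])
    print(i,s,round(np.degrees(t),1),round(r*1e3,2),"fr %.1f ft %.1f fz %.1f"%(fr,ft,fz),round(robot.current_time_s(),2))
    if s or ft<-4:break
json.dump(L,open('log1.json','w'))
E
```

```text
12 False 117.6 55.88 fr 2.1 ft 1.2 fz 5.6 8.25
13 False 111.8 55.82 fr 2.6 ft 0.1 fz 5.8 8.5
14 False 105.9 55.76 fr 2.0 ft -0.4 fz 5.7 8.75
15 False 100.0 55.72 fr 1.9 ft 0.1 fz 5.6 9.0
16 False 94.1 55.59 fr 1.7 ft 1.5 fz 5.4 9.25
17 False 88.1 55.47 fr 2.3 ft 0.3 fz 5.4 9.5
18 False 82.2 55.42 fr 2.6 ft 0.6 fz 5.4 9.75
19 False 76.2 55.32 fr 1.4 ft 0.9 fz 5.8 10.0
20 False 70.2 55.23 fr 2.8 ft 0.3 fz 5.8 10.25
21 False 64.2 55.15 fr 1.7 ft 0.2 fz 5.2 10.5
22 False 58.2 54.99 fr 2.2 ft 0.4 fz 5.7 10.75
23 False 52.2 54.93 fr 1.2 ft 0.6 fz 5.2 11.0
24 False 48.5 54.95 fr 1.1 ft -4.0 fz 9.4 11.25
25 False 43.7 54.91 fr -1.0 ft -5.9 fz 10.1 11.5
```

```bash
python3 - <<'E'
from turn import *
C=np.array([.589,-.046]);th=np.radians(-169.485)
def rep(l):
    p,t,r,fr,ft,fz=state(C)
    print(l,round(np.degrees(t),2),round(r*1e3,2),"fr %.1f ft %.1f fz %.1f"%(fr,ft,fz),round(robot.current_time_s(),2))
rep("now");robot.pause(.3);rep("rest")
g=lambda d:np.radians(d)
for d in (43,46,49,52):goto(C,g(d),.0553,.04)
rep("back")
for d in np.arange(50.5,36,-1.5):
    goto(C,g(d),.0553,.04);rep(d)
robot.pause(.3);rep("rest")
E
```

```text
now 43.72 54.91 fr -1.0 ft -5.9 fz 10.1 11.5
rest 43.81 54.91 fr -0.2 ft -5.6 fz 9.5 11.8
back 52.63 54.95 fr -0.3 ft -1.1 fz 6.8 12.8
50.5 50.74 54.92 fr 1.4 ft 0.7 fz 6.2 13.05
49.0 49.22 54.93 fr 1.7 ft -0.5 fz 6.4 13.3
47.5 47.69 54.88 fr 1.1 ft -1.0 fz 6.2 13.55
46.0 46.6 54.87 fr 0.3 ft -0.4 fz 6.2 13.8
44.5 45.75 54.85 fr -0.5 ft -2.1 fz 8.0 14.05
43.0 45.0 54.88 fr 0.1 ft -3.8 fz 9.4 14.3
41.5 44.32 54.92 fr -0.5 ft -3.7 fz 9.2 14.55
40.0 43.66 54.92 fr -0.3 ft -7.0 fz 11.1 14.8
38.5 42.77 54.91 fr -0.8 ft -7.6 fz 11.4 15.05
37.0 41.48 54.88 fr -0.1 ft -7.3 fz 11.6 15.3
rest 41.51 54.92 fr -0.1 ft -6.7 fz 11.8 15.6
```

```bash
python3 - <<'E'
from turn import *
C=np.array([.589,-.046])
c=37.;un=41.5;n=0;L=[]
end=47.6-1080
while c-15>end-4.5+16:
    c-=15;goto(C,np.radians(c),.0553,.11)
    p,t,r,fr,ft,fz=state(C);t=np.degrees(t);un+=(t-un+180)%360-180;n+=1
    L.append([c,un,r,fr,ft,fz])
    if n%4==0:print(c,round(un,1),round(un-c,1),round(r*1e3,2),"fr %.1f ft %.1f fz %.1f"%(fr,ft,fz),round(robot.current_gripper_force(),1),round(robot.current_time_s(),2))
    if abs(fr)>20 or abs(ft)>25 or ft>-1.5 or un-c>12: print("ABORT",L[-1]);break
    if robot.current_time_s()>48: print("slow");break
print(L[-1],robot.current_time_s(),robot.current_finger_gap());json.dump(L,open('log2.json','w'))
E
```

```text
-23.0 -19.3 3.7 54.13 fr -0.5 ft -5.9 fz 7.6 29.6 16.73
-83.0 -81.4 1.6 54.41 fr -0.7 ft -5.2 fz 3.7 29.2 17.87
-143.0 -141.2 1.8 55.47 fr -3.6 ft -4.2 fz 1.7 29.2 19.0
-203.0 -198.3 4.7 56.07 fr 0.0 ft -5.3 fz 9.6 30.1 20.13
-263.0 -259.6 3.4 55.74 fr 2.2 ft -5.0 fz 12.4 30.4 21.27
-323.0 -320.0 3.0 54.82 fr -0.4 ft -4.4 fz 10.4 30.3 22.4
-383.0 -379.4 3.6 54.15 fr -0.1 ft -5.5 fz 8.0 29.8 23.53
-443.0 -441.8 1.2 54.45 fr -0.2 ft -5.6 fz 3.6 29.4 24.67
-503.0 -501.4 1.6 55.46 fr -2.5 ft -4.3 fz 3.4 29.4 25.8
-563.0 -558.1 4.9 56.05 fr 0.7 ft -4.7 fz 9.2 30.1 26.93
-623.0 -619.4 3.6 55.73 fr 2.6 ft -5.7 fz 13.4 30.5 28.07
-683.0 -679.9 3.1 54.82 fr 0.3 ft -4.7 fz 9.9 30.3 29.2
-743.0 -739.6 3.4 54.12 fr 0.6 ft -5.2 fz 6.5 29.8 30.33
-803.0 -802.0 1.0 54.46 fr -1.5 ft -4.9 fz 4.8 29.5 31.47
-863.0 -861.4 1.6 55.49 fr -3.0 ft -4.6 fz 3.2 29.4 32.6
-923.0 -917.9 5.1 56.07 fr 1.0 ft -4.1 fz 9.0 30.2 33.73
-983.0 -979.2 3.8 55.72 fr 3.4 ft -5.4 fz 12.8 30.5 34.87
[-1013.0, np.float64(-1009.7199462178238), np.float64(0.055304268439438836), np.float64(0.7878923435791083), np.float64(-5.200467705323696), np.float64(12.20477234939209)] 35.4333 0.2948679529836404
```

```bash
python3 - <<'E'
from turn import *
C=np.array([.589,-.046]);end=47.6-1080
def rep(l):
    p,t,r,fr,ft,fz=state(C);t=np.degrees(t)-1080
    print(l,round(t,2),round(r*1e3,2),"fr %.1f ft %.1f fz %.1f"%(fr,ft,fz),round(robot.current_time_s(),2));return t
c=-1013.
for c in (-1020,-1026,-1031.):goto(C,np.radians(c),.0553,.05)
t=rep(c)
while t>end+.3:
    c-=min(1.5,max(.5,t-end));goto(C,np.radians(c),.0553,.04);t=rep(c)
# unload, then re-approach to see contact onset
for d in (-1032,-1028,-1025):goto(C,np.radians(d),.0553,.04)
rep("back")
for d in (-1027,-1028.5,-1030,-1031.5,-1033):goto(C,np.radians(d),.0553,.04);rep(d)
E
```

```text
-1031.0 -1026.82 55.03 fr 0.5 ft -6.3 fz 12.3 36.23
-1032.5 -1027.75 55.04 fr 1.0 ft -8.2 fz 13.2 36.48
-1034.0 -1029.11 55.03 fr 0.4 ft -7.4 fz 12.9 36.73
-1035.5 -1030.58 54.98 fr 1.0 ft -7.1 fz 14.2 36.98
-1037.0 -1032.07 54.96 fr -0.5 ft -7.2 fz 13.1 37.23
-1037.5 -1032.38 54.96 fr 0.3 ft -7.6 fz 13.5 37.48
back -1023.81 55.0 fr 3.1 ft -0.3 fz 7.9 38.27
-1027 -1026.23 54.97 fr 2.1 ft -0.4 fz 6.9 38.52
-1028.5 -1027.73 54.94 fr 2.6 ft 0.8 fz 8.1 38.77
-1030 -1028.91 54.91 fr 1.7 ft -1.6 fz 8.8 39.02
-1031.5 -1029.77 54.91 fr 2.3 ft -2.5 fz 8.6 39.27
-1033 -1030.52 54.96 fr 1.8 ft -3.3 fz 9.8 39.52
```

```bash
python3 - <<'E'
from turn import *
from pose import T,a
C=np.array([.589,-.046])
goto(C,np.radians(-1028.3),.0553,.04);print(state(C)[3:])
fingers.gripper_to(0.75)
p=robot.current_tool_pos();robot.line_to([p[0],p[1],.16],velocity=.2)
print(robot.current_time_s())
pv=T([.03,.075])
robot.move_to([.47,.10,.16],[180,0,-174]);print(robot.current_time_s())
t=save("top","t2.png");s=save("side","s2.png")
for q in (t,s): pass
for n in ("top","side"):print(n,[(np.round(d["rect"]),round(d["p"],2)) for d in recognise("lock_peg",n)[:2]],[(np.round(d["rect"]),round(d["p"],2)) for d in recognise("knob",n)[:2]])
e=pv+.06*np.array([np.cos(a+np.pi/2+.07),np.sin(a+np.pi/2+.07)])
kn=C+.055*np.array([np.cos(np.radians(50.9)),np.sin(np.radians(50.9))])
for z in(.02,.036,.069):print(z,"pin?",unpix("top",[252,265],z),unpix("side",[269,239],z))
print("pv",pv,"end",e,pix("top",[*e,.069]),pix("side",[*e,.069]),"knob",pix("top",[*kn,.108]),pix("side",[*kn,.108]))
A=cv2.resize(t[205:305,235:425],None,fx=4,fy=4)[...,::-1];B=cv2.resize(s[215:305,225:415],None,fx=4,fy=4)[...,::-1]
cv2.imwrite('pics/c2.png',np.vstack([A,B])[:600]);cv2.imwrite('pics/c2.png',cv2.resize(np.vstack([A,B]),None,fx=.78,fy=.78))
E
```

```text
(np.float64(1.9591861158713142), np.float64(-0.6997177647161826), np.float64(7.53679959683692))
40.75
41.5167
top [(array([287., 271.,  14.,  44.]), 0.66)] [(array([353., 232.,  16.,  20.]), 0.66)]
side [(array([284., 252.,  27.,  20.]), 0.64)] [(array([344., 244.,  11.,  23.]), 0.76)]
0.02 pin? [0.557877   0.18278208] [0.5543468  0.18158988]
0.036 pin? [0.55722019 0.18032946] [0.54444884 0.16618321]
0.069 pin? [0.5558655  0.17527094] [0.5240343  0.13440694]
pv [0.57560695 0.11745278] end [0.55616666 0.1742161 ] [252.58546658 264.84978416] [269.96625161 224.36673193] knob [352.52719619 227.73812163] [344.03866435 237.07651586]
```

View pics/c2.png

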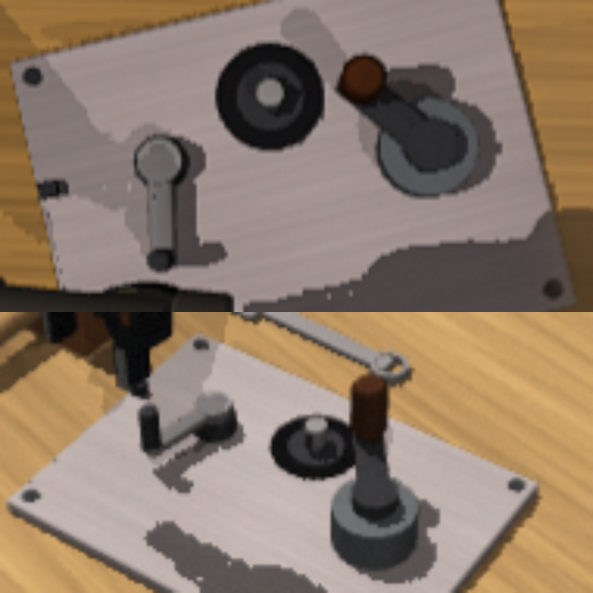

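```bash
cat > lock.py <<'E'
from turn import *
pv=np.array([.5760,.1170])
def at(d,r=.060,z=.060):
    t=np.radians(d);y=(d+180)%360-180
    return [pv[0]+r*np.cos(t),pv[1]+r*np.sin(t),z],[180,0,y]
def rep(l):
    p,t,r,fr,ft,fz=state(pv);print(l,round(np.degrees(t)%360,1),round(r*1e3,1),"fr %.1f ft %.1f fz %.1f"%(fr,ft,fz),np.round(p[2],4),round(robot.current_time_s(),2));return ft
E
python3 - <<'E'
from lock import *
fingers.gripper_to(0.40)
p,o=at(186);print(robot.inverse_kinematics(*at(186)),robot.inverse_kinematics(*at(98)))
robot.move_to([p[0],p[1],.13],o)
print(robot.line_to(p,o,velocity=.1,f_stop=6));rep("down")
for d in np.arange(178,120,-8):
    s=robot.line_to(*at(d),velocity=.06,f_stop=15);f=rep(d)
    if s:print("stop");break
E
```

```text
[-49.11277587  33.1939547   48.41759405 105.24384704 -29.91117793
  55.20817969 108.38317888] [-58.60310019  48.66182393  64.78013752  94.59919177 -47.03129357
  68.17005664  25.66707391]
False
down 186.1 59.4 fr -0.1 ft 0.3 fz 0.3 0.0606 43.4
178 177.7 59.5 fr 0.2 ft -0.5 fz -0.3 0.0606 43.69
170 170.7 59.6 fr -0.1 ft -1.8 fz 0.9 0.0603 43.98
162 163.2 59.7 fr -0.4 ft -3.3 fz 1.5 0.0601 44.27
154 154.5 60.0 fr -0.5 ft -3.6 fz 1.3 0.06 44.57
146 146.1 60.2 fr -0.5 ft -2.6 fz 0.4 0.0599 44.86
138 138.0 60.3 fr -0.4 ft -2.9 fz -1.1 0.0599 45.15
130 130.1 60.4 fr -0.9 ft -2.7 fz 0.0 0.0598 45.44
122 122.1 60.5 fr -0.9 ft -3.0 fz 0.5 0.0598 45.73
```

```bash
python3 - <<'E'
from lock import *
for d in np.arange(119,78,-2.5):
    s=robot.line_to(*at(d),velocity=.04,f_stop=12);f=rep(d)
    if s or f<-16:print("stop");break
    if robot.current_time_s()>58:break
E
```

```text
119.0 119.5 60.3 fr -0.6 ft -3.5 fz -0.3 0.0598 45.98
116.5 116.9 60.3 fr 0.3 ft -3.8 fz 0.5 0.0598 46.23
114.0 114.1 60.4 fr -0.4 ft -4.1 fz -0.4 0.0599 46.48
111.5 111.5 60.4 fr -0.7 ft -3.8 fz 0.1 0.0599 46.73
109.0 109.0 60.4 fr -0.4 ft -3.7 fz -1.2 0.0599 46.98
106.5 106.5 60.4 fr -0.3 ft -3.8 fz -0.7 0.0599 47.23
104.0 104.0 60.4 fr 0.2 ft -4.1 fz -0.2 0.0599 47.48
101.5 101.5 60.4 fr 0.3 ft -3.9 fz -1.0 0.0599 47.73
99.0 99.0 60.4 fr -0.4 ft -4.1 fz -0.4 0.0599 47.98
96.5 98.8 59.7 fr 0.6 ft -8.4 fz 3.6 0.0597 48.23
94.0 98.6 59.0 fr -0.1 ft -13.3 fz 6.5 0.0595 48.48
91.5 98.5 58.3 fr -0.9 ft -18.4 fz 10.0 0.0594 48.73
stop
```

```bash
python3 - <<'E'
from lock import *
robot.line_to(*at(104),velocity=.06);rep("back")
p,o=at(104);robot.line_to([p[0],p[1],.17],velocity=.2)
robot.move_to([.40,.25,.25],o)
t=save("top","t3.png");print(robot.current_time_s())
cv2.imwrite('pics/c3.png',cv2.resize(t[195:345,230:430],None,fx=3,fy=3)[...,::-1])
E
```

```text
back 102.1 60.0 fr 0.5 ft 0.5 fz 0.9 0.0611 49.1
50.65
```

View pics/c3.png

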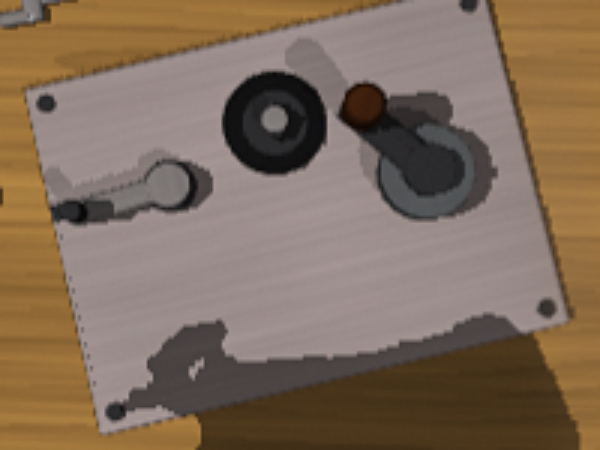

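The crop shows the lever on its stop and pointing to the plate's +y, with the peg at crop pixel (75,211). The crank knob is still where I left it, at (363,105), and the robot is clear.

```bash
python3 -c "
from h import *
print(workorder.close_job())"
```

```text
the job is handed in; nothing more can be done
None
```

I turned the crank three full turns clockwise past the bite, to within about 1–2° by force and position readings (no display shows the count). I then swung the lock lever onto its stop and handed the job in at about 51 s with the robot clear; no verdict came back.

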